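Empty the scoop of filter balls and hold it tipped over the bowl

ROBOT

A 6-joint arm with a two-finger parallel gripper is mounted at the origin on a cart in front of the work surface, level with it; the furniture and walls round the work are solid. World frame = base frame: x ahead of the robot, y to its left, z up, the work surface at z = 0. Lengths are in mm, angles in degrees, forces in N, time in s.
With the tool pointing down it reaches from about 300 to 850 mm from the base axis. Payload 4.2 kg.
Tool frame: the origin (TCP) lies on the centre line of the jaws, within the pads' length; the fingertips stand 8 mm ahead of it and the grasp point (between the pads) lies 11 mm behind it; z points along the fingers, y is the line along which they close (so a half turn about z gives the same grasp; the last joint's range is limited). The gripper opens to 91 mm and grips with 3 to 60 N. Pads are 32 mm wide; open, the fingers measure 118 mm over their backs; the gripper's body (76 mm by 178 mm) begins 60 mm behind the grasp point.
Start: joints at [-68.927, 18.312, 89.639, -0, 72.044, -1.146], TCP at [217.442, -532.317, 221.976] pointing down, gripper open.
Joint ranges: [-177.97, 177.97], [-48.28, 115.42], [12.27, 149.76], [-77.06, 257.06], [2.81, 150.46], [-146.56, 146.56]. Speed limits (degrees/s): [147.25, 147.25, 180, 180, 180, 180].

INTERFACE

Orientations are given as [roll, pitch, yaw] about the fixed x, y, z axes, in that order (R = Rz(yaw) Ry(pitch) Rx(roll)).
In Python, from workcell import telemetry, eyes, ticket gives the robot as it stands. The module is installed in compiled form; this text tells all that it offers.
- The arm moves only by the shell command python3 -m crank 'ROWS' [OPENING] [FORCE]. ROWS is JSON, a list of rows, each an object of numbers: "dx", "dy", "dz": the shift along the world's x, y, z normalised to -1 to 1, where 1 is 80 cm; "yaw": the turn about the world's z normalised to -1 to 1, where 1 is 5 degrees. A call has 1 to 10 rows; each row shifts and turns the commanded pose from where the row before left it; what a row does not reach is not made up. A row lasts 1/8 s, in which the tool goes at most 62.5 mm and 10.7 degrees, less where a joint would pass 70% of its speed; a pose out of reach is approached as far as the arm can. A call with a number of a shift or a turn outside -1 to 1 is refused whole. A call with a gripper value outside its range is refused whole. OPENING is the opening, from 0 (shut) to 1 (fully open), set as the call begins (- or left out, the last holds). The fingers move at their own pace and stop on an object; FORCE is the grip in N (left out, the last holds). Time passes only in rows, so rows that do not move let the fingers close. It gives the time, the measured TCP pose, the force, the opening and the grip force at its end, in the units of the state.
- telemetry.state(): the state, without advancing time (a new reading comes with each control period).
- eyes.grab_frame(name): name is "scene" or "top" or "wrist"; returns the picture (384x512x3 uint8, red, green, blue); there is no depth.
- eyes.calibration(name): a dict with "camera_matrix" (3x3 intrinsics, pixels), "world_from_camera" (4x4, takes a point from camera to world coordinates). Camera axes: x right, y down, z forward; pixel columns grow to the right and rows downward; lengths in mm; the calibration is good to about 2 mm. A picture is of the moment at which its call begins: read the wrist's pose just before it. calibration takes no time and is no camera call; for the wrist camera it gives the pose at the moment of the call.
- ticket.job_done(): hands the job in; it is judged then, once.
The state is a dict: "time_s": time; "qpos": joint angles; "qvel": joint speeds; "effort": joint torques, N m; "ee_pos": TCP position; "ee_rot": TCP orientation; "force": force on the tool from outside, world axes, zero at the start; "torque": the same for the moment, N m; "gripper_width": finger opening in mm; "gripper_force": force on a finger pad.
Only numpy, scipy, OpenCV 4.12 (cv2) and the standard library are available. Lean on these libraries where they do the work, as an engineer would, in place of code of your own. Each camera call takes 0.05 s, during which the arm holds its last target. There are 200 camera calls.

TASK

Draw the scoop by its handle out of its dock, mouth upward so that the six ceramic filter balls stay in it, then tip it past level over the steel filter bowl so that all six balls drop into the bowl. Finish while still holding the scoop there: raised over the bowl, mouth turned well past level, still, and touching nothing but the gripper. Leave the other things on the worktop alone.

Things in the scene. Friction and masses are not known exactly. Their poses are not given: they have to be found in the camera images.
- dock: grey metal dock, fixed: foot plate 120 (x) x 100 (y) x 8 mm with an open-topped pocket (73 mm square inside) that leans 25 deg from vertical to the dock's +x. Pocket floor's centre is 36 mm above the worktop; far wall and cheeks 30 mm deep, near (-x) wall only an 8 mm lip. Under 85 mm tall in all. Origin: centre of the foot's underside; z up, -x roughly to the robot's right (handle side).
- scoop: loose grey scoop, about 0.12 kg, in the dock: flared round cup (56 mm across at the bottom, 80 at the rim, 56 deep outside, wall 3) with a straight handle. Origin: centre of the cup's underside. While docked z is up, the mouth leans 25 deg to its +x and the handle rises at 45 deg to its -x (robot's right). The handle's line runs through the cup's middle at (14.6, 0, 31.3) mm of this frame.
- scoop_grip (a point): middle of the handle's square grip, on its centre line (16 x 16 mm section, 95 long; handle end 42 mm further out, cup rim 92 mm and cup middle 132 mm the other way). z axis: along the handle, away from the cup, 70 deg from the mouth axis; y: across it, level while docked. Half a turn about the handle, kept at 45 deg, leaves the cup in place and its mouth 25 deg below level.
- scoop_mouth (a point): centre of the scoop cup's rim (radius 40 mm), at (23.7, 0, 50.8) mm in the scoop's frame. z axis: out of the mouth along the cup's axis: 25 deg from straight up while docked, more than 90 deg from it when tipped past level.
- bowl: open round steel bowl, fixed to the worktop: 156 mm outside diameter at the rim, 116 mm at the foot, 70 mm tall, wall 4 mm, floor 5 mm thick. Origin: centre of its underside, z up. (A bottle shelf hangs 430 mm over the worktop behind x = 0.61 m: keep the arm clear of it.)
- ball0: white ceramic ball, 18 mm diameter, 11 g, loose in the scoop's cup at the start. Origin: its centre.
- ball1: white ceramic ball, 18 mm diameter, 11 g, loose in the scoop's cup at the start. Origin: its centre.
- ball2: white ceramic ball, 18 mm diameter, 11 g, loose in the scoop's cup at the start. Origin: its centre.
- ball3: white ceramic ball, 18 mm diameter, 11 g, loose in the scoop's cup at the start. Origin: its centre.
- ball4: white ceramic ball, 18 mm diameter, 11 g, loose in the scoop's cup at the start. Origin: its centre.
- ball5: white ceramic ball, 18 mm diameter, 11 g, loose in the scoop's cup at the start. Origin: its centre.
- tea_tin: tall green-and-grey lidded tin, 74 mm across, 92 mm tall, at the left side; bystander, leave alone. Origin: centre of its underside.
- ball_valve: brass ball valve with a red lever, about 32 x 115 x 49 mm, at the right side; bystander, leave alone. Origin: on its underside, near the middle.
- cap_black: smaller loose bottle cap, 57 mm across, 24 mm tall, near the middle; bystander, leave alone. Origin: centre of its underside.
- cap_grey: larger loose bottle cap, 69 mm across, 24 mm tall, near the middle, farther back; bystander, leave alone. Origin: centre of its underside.
- ptfe_tape: small roll of tape lying flat, 52 mm across, 15 mm tall, near the right front; bystander, leave alone. Origin: centre of its underside.

How it is judged (in metres and radians):
On the way, in this order (a step that is already met when the one before it is completed fails the run):
1. the scoop is drawn clear of the dock (at least 50 mm up), mouth upward, with all six balls in it (height (world z) of scoop above 0.086 m and angle between scoop_mouth's own z axis and vertical below 0.9 rad and contact force between scoop and dock below 0.05 N and distance between each of ball0, ball1, ball2, ball3, ball4, ball5 and scoop_mouth below 0.068 m), for 0.1 s.
2. the scoop is tipped past level and all six balls are in the bowl (angle between scoop_mouth's own z axis and vertical above 1.65 rad and horizontal distance between each of ball0, ball1, ball2, ball3, ball4, ball5 and bowl below 0.074 m and height (world z) of each of ball0, ball1, ball2, ball3, ball4, ball5 below 0.07 m), for 0.2 s.
At the end, for the whole second after the job is handed in: All six balls lie in the bowl, below its rim. The gripper alone holds the scoop still: mouth axis over 95 deg from straight up, mouth centre within 85 mm of the bowl's axis seen from above and at least 85 mm over the worktop, touching neither bowl, dock nor balls (all of step 2 and height (world z) of scoop_mouth above 0.085 m and height (world z) of scoop_grip above 0.1 m and horizontal distance between scoop_mouth and bowl below 0.085 m and contact force between scoop and the fingers above 1 N and contact force between scoop and bowl below 0.05 N and contact force between scoop and dock below 0.05 N and contact force between scoop and ball0 below 0.05 N and contact force between scoop and ball1 below 0.05 N and contact force between scoop and ball2 below 0.05 N and contact force between scoop and ball3 below 0.05 N and contact force between scoop and ball4 below 0.05 N and contact force between scoop and ball5 below 0.05 N and linear speed of scoop below 0.03 m/s); the arm keeps its last pose, push and grip.
It fails at once if the tea tin is pushed more than 30 mm (distance of tea_tin from where it was at the start of the episode above 0.03 m).
It fails at once if the ball valve is pushed more than 30 mm (distance of ball_valve from where it was at the start of the episode above 0.03 m).
It fails at once if the cap black is pushed more than 30 mm (distance of cap_black from where it was at the start of the episode above 0.03 m).
It fails at once if the cap grey is pushed more than 30 mm (distance of cap_grey from where it was at the start of the episode above 0.03 m).
It fails at once if the ptfe tape is pushed more than 30 mm (distance of ptfe_tape from where it was at the start of the episode above 0.03 m).
It also fails if it takes over 48 s, if anything falls off the work surface, if the arm or the gripper's body presses on something with over 40 N, if the wrist force passes 120 N, or if a joint passes its speed limit or range.

## Working session

There is one attempt and no reset: what is moved stays moved. The work goes in short steps, Python scripts to look and compute and a shell command to move; the robot and the scene stay as the last step left them, time stands still between calls to the robot, and variables do not carry over. Pictures are saved under pics/ and viewed, at most 10 in all, crops included, and the job is handed in when it is done.

```bash
mkdir -p pics
python3 - <<'E'
from workcell import telemetry, eyes
import cv2
print(telemetry.state())
for n in ("scene","top"):
    im=eyes.grab_frame(n); cv2.imwrite(f"pics/{n}0.png",im[:,:,::-1])
    c=eyes.calibration(n); print(n,c)
E
```

```text
{'time_s': 0.0, 'qpos': array([-6.89272272e+01,  1.83507763e+01,  8.97078936e+01, -5.25201621e-04,
        7.20451665e+01, -1.14720661e+00]), 'qvel': array([0.05102423, 0.00096266, 0.0555745 , 0.07460005, 0.02372172,
       0.0750205 ]), 'effort': array([ 3.02520784e-03, -4.12449253e+01, -2.31977105e+01,  7.27911503e-02,
        4.57424275e-02, -1.35015953e-04]), 'ee_pos': array([ 217.24547825, -531.82621307,  221.11888007]), 'ee_rot': array([-1.79896174e+02, -1.57969644e-03,  2.22201403e+01]), 'force': array([ 0.70672744, -0.08246964, -0.03804362]), 'torque': array([-0.01215023, -0.01526809, -0.03409156]), 'gripper_force': 0.0, 'gripper_width': 91.05949876966434}
scene {'camera_matrix': array([[417.23393944,   0.        , 261.4340811 ],
       [  0.        , 417.23393944, 193.86339377],
       [  0.        ,   0.        ,   1.        ]]), 'world_from_camera': array([[-6.08575193e-01, -5.48844080e-01,  5.73067544e-01,
        -1.60651437e+02],
       [-7.93239534e-01,  4.02434123e-01, -4.56965884e-01,
         5.60860643e+02],
       [ 2.01810855e-02, -7.32677933e-01, -6.80276246e-01,
         9.32031261e+02],
       [ 0.00000000e+00,  0.00000000e+00,  0.00000000e+00,
         1.00000000e+00]])}
top {'camera_matrix': array([[428.6381488 ,   0.        , 256.86219372],
       [  0.        , 428.6381488 , 188.0480794 ],
       [  0.        ,   0.        ,   1.        ]]), 'world_from_camera': array([[-2.40761176e-02, -9.99164635e-01,  3.30207875e-02,
         4.70402409e+02],
       [-9.99601348e-01,  2.35731085e-02, -1.55387946e-02,
         3.32408391e+01],
       [ 1.47474115e-02, -3.33817375e-02, -9.99333865e-01,
         1.32404480e+03],
       [ 0.00000000e+00,  0.00000000e+00,  0.00000000e+00,
         1.00000000e+00]])}
```

View pics/scene0.png

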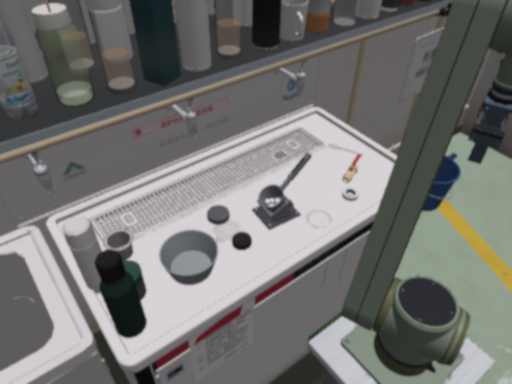

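View pics/top0.png

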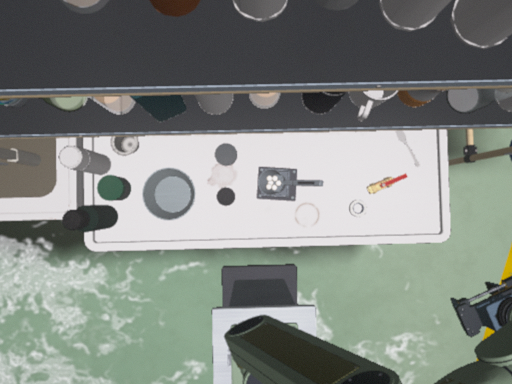

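```bash
cat > h.py <<'E'
import numpy as np, cv2
from workcell import eyes
def ray(n,u,v):
    c=eyes.calibration(n);K=c["camera_matrix"];T=c["world_from_camera"]
    d=T[:3,:3]@np.linalg.solve(K,[u,v,1.]);return T[:3,3],d/np.linalg.norm(d)
def plane(n,u,v,z):
    o,d=ray(n,u,v);return o+d*(z-o[2])/d[2]
def tri(a,b):
    (o1,d1),(o2,d2)=ray(*a),ray(*b)
    t=np.linalg.lstsq(np.c_[d1,-d2],o2-o1,rcond=None)[0]
    p,q=o1+d1*t[0],o2+d2*t[1];return (p+q)/2,np.linalg.norm(p-q)
E
python3 - <<'E'
import cv2,numpy as np
from h import *
t=cv2.imread("pics/top0.png");s=cv2.imread("pics/scene0.png")
a=cv2.resize(t[155:235,130:340],None,fx=3.8,fy=3.8,interpolation=cv2.INTER_CUBIC)
b=cv2.resize(s[140:290,150:330],None,fx=3.8,fy=3.8,interpolation=cv2.INTER_CUBIC)[:290]
b=cv2.resize(s[145:225,150:360],None,fx=3.8,fy=3.8,interpolation=cv2.INTER_CUBIC)
cv2.imwrite("pics/crop1.png",np.vstack([a[:298],b[:298]]))
# bowl: dark blob in top, handle
g=cv2.cvtColor(t,cv2.COLOR_BGR2GRAY)
m=(g<170).astype(np.uint8);m[:140]=0;m[240:]=0
n,l,st,ce=cv2.connectedComponentsWithStats(m)
for i in range(1,n):
    if st[i,4]>60: print(st[i],ce[i])
i=l[193,168]; c=cv2.findContours((l==i).astype(np.uint8),0,2)[0][0]; e=cv2.fitEllipse(c);print(e,plane("top",*e[0],70))
h=(g<100).astype(np.uint8);h[:,:299]=0;h[:,335:]=0;h[:170]=0;h[200:]=0
v,u=np.nonzero(h);print(u.min(),u.max())
for k in range(u.min(),u.max()+1): print(k,v[u==k].mean(),(u==k).sum(),end='; ')
E
```

```text
[   0  140   57   58 3135] [ 27.03923445 167.81818182]
[   0  140  118  100 3724] [ 69.3877551  208.97771214]
[113 140  14  13 115] [119.12173913 145.6       ]
[437 140   6  94 221] [439.33484163 186.85520362]
[ 447  140   65  100 5523] [482.28154988 185.85641861]
[215 143  22  23 398] [225.54773869 154.1281407 ]
[ 257  167   66   34 1250] [281.1712 183.3688]
[ 143  168   52   52 2029] [168.03351405 193.63380976]
[ 97 175  34  26 711] [113.32489451 187.71870605]
[370 174  37  14 157] [389.59235669 180.65605096]
[217 187  18  19 266] [225.44736842 196.11654135]
((168.45516967773438, 193.46823120117188), (50.50201416015625, 51.121726989746094), 59.48656463623047) [502.1062824  272.00514285  70.        ]
299 314
299 182.0 3; 300 182.0 3; 301 182.0 3; 302 182.0 3; 303 182.5 2; 304 182.5 2; 305 182.5 2; 306 182.5 2; 307 182.5 2; 308 182.5 2; 309 182.5 2; 310 182.5 2; 311 182.5 2; 312 182.5 2; 313 182.5 2; 314 182.0 1;
```

View pics/crop1.png

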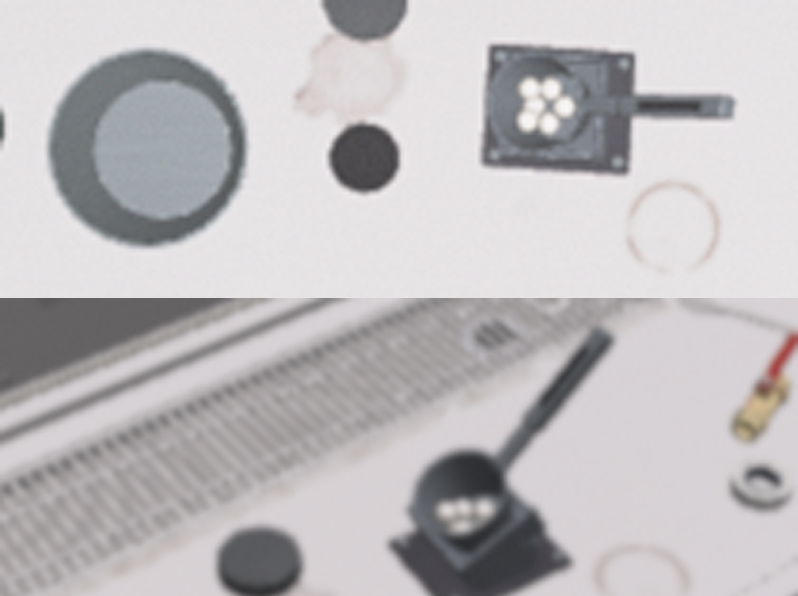

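Run:
```python
from h import *
f=lambda x,y:(130+(x+.5)/3.8-.5,155+(y+.5)/3.8-.5)
C=[plane("top",*f(*p),8) for p in [(490,45),(635,53),(630,172),(483,163)]]
for c in C: print(c.round(1))
o=np.mean(C,0); dx=(C[0]-C[1]+C[3]-C[2])/2; dy=(C[0]-C[3]+C[1]-C[2])/2
print("dock",o,np.linalg.norm(dx),np.linalg.norm(dy),np.degrees(np.arctan2(dx[1],dx[0])),np.degrees(np.arctan2(dy[1],dy[0])))
print(tri(("top",*f(730,107)),("scene",150+603/3.8,145+37/3.8)))
a,b=plane("top",*f(597,104),100),plane("top",*f(728,107),190)
print(a,b,np.degrees(np.arctan2(*(a-b)[1::-1])))
m=plane("top",*f(537,103),87);print("mouth",m)
```

```text
[580.2   5.9   8. ]
[ 571.  -111.5    8. ]
[ 474.7 -104.8    8. ]
[484.8  13.9   8. ]
dock [527.6594882 -49.1478359   8.       ] 118.44791217262 96.13610863477513 85.32566445819951 -4.366775450018281
(array([ 519.00290907, -156.43927538,  185.72317027]), np.float64(3.151878261132162))
[526.14486717 -71.69148453 100.        ] [ 517.80757685 -155.50776179  190.        ] 84.31941685858801
mouth [528.5663798  -27.14332438  87.        ]
```

```bash
python3 -m crank '[{"dx":0.035,"dy":0.045,"dz":0.0125,"yaw":0.97},{"dx":0.035,"dy":0.045,"dz":0.0125,"yaw":0.97},{"dx":0.035,"dy":0.045,"yaw":0.97},{"dx":0.035,"dy":0.045,"yaw":0.97},{"dx":0.035,"dy":0.045,"yaw":0.97},{"dx":0.035,"dy":0.045,"yaw":0.97},{"dx":0.035,"dy":0.045,"yaw":0.97},{"dx":0.035,"dy":0.045,"yaw":0.97},{"dx":0.035,"dy":0.045,"yaw":0.97},{}]' 1 40
```

```text
validation failed for argument at $[2]...
```

```bash
python3 -m crank '[{"dx":0.035,"dy":0.045,"dz":0.0125,"yaw":0.97},{"dx":0.035,"dy":0.045,"dz":0.0125,"yaw":0.97},{"dx":0.035,"dy":0.045,"dz":0,"yaw":0.97},{"dx":0.035,"dy":0.045,"dz":0,"yaw":0.97},{"dx":0.035,"dy":0.045,"dz":0,"yaw":0.97},{"dx":0.035,"dy":0.045,"dz":0,"yaw":0.97},{"dx":0.035,"dy":0.045,"dz":0,"yaw":0.97},{"dx":0.035,"dy":0.045,"dz":0,"yaw":0.97},{"dx":0.035,"dy":0.045,"dz":0,"yaw":0.97},{"dx":0,"dy":0,"dz":0,"yaw":0}]' 1 40
```

```text
time_s: 1.35
ee_pos: [470.6, -206.2, 241.5]
ee_rot: [-180.0, -0.0, 66.1]
force: [-0.5, -0.7, 0.5]
gripper_width: 91.1
gripper_force: 0.0
```

```bash
python3 -m crank '[{"dx":0.0155,"dy":0.0245,"dz":0,"yaw":0.96},{"dx":0.0155,"dy":0.0245,"dz":0,"yaw":0.96},{"dx":0.0155,"dy":0.0245,"dz":0,"yaw":0.96},{"dx":0.0155,"dy":0.0245,"dz":0,"yaw":0.96},{"dx":0,"dy":0,"dz":0,"yaw":0},{"dx":0,"dy":0,"dz":0,"yaw":0}]'
python3 - <<'E'
from h import *
from workcell import telemetry
im=eyes.grab_frame("wrist");a=im[:,:,::-1]
im=eyes.grab_frame("top");b=cv2.resize(im[150:230,230:340,::-1],(512,372),interpolation=cv2.INTER_CUBIC)
cv2.imwrite("pics/w1.png",cv2.resize(np.hstack([a[:372],b]),(800,290)))
E
```

```text
time_s: 2.1
ee_pos: [518.4, -130.8, 241.8]
ee_rot: [-180.0, 0.0, 85.0]
force: [-0.7, 0.6, 0.3]
gripper_width: 91.5
gripper_force: 0.0
```

View pics/w1.png

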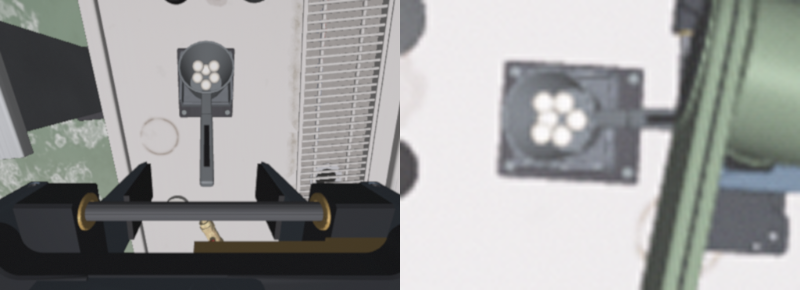

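Run:
```python
from h import *
s=512/400
for p in [(207,183),(206,95)]: print(plane("wrist",p[0]*s,p[1]*s,190 if p[1]>100 else 100))
o=[plane("wrist",206*s,70*s,87)];print("cup",o)
print(tri(("wrist",207*s,184*s),("top",322.5,182.9)))
```

```text
[ 520.01494953 -155.53728956  190.        ]
[527.49757302 -65.84797547 100.        ]
cup [array([530.46062066, -32.56294053,  87.        ])]
(array([ 518.74078551, -160.51887306,  181.87417368]), np.float64(1.980549895930014))
```

```bash
python3 -m crank '[{"dx":0.003,"dy":0.004,"dz":-0.03,"yaw":0},{"dx":0,"dy":0,"dz":-0.03,"yaw":0},{"dx":0,"dy":0,"dz":-0.03,"yaw":0},{"dx":0,"dy":0,"dz":-0.025,"yaw":0},{"dx":0,"dy":0,"dz":0,"yaw":0},{"dx":0,"dy":0,"dz":0,"yaw":0}]' && python3 -m crank '[{"dx":0,"dy":0,"dz":0,"yaw":0},{"dx":0,"dy":0,"dz":0,"yaw":0},{"dx":0,"dy":0,"dz":0,"yaw":0},{"dx":0,"dy":0,"dz":0,"yaw":0},{"dx":0,"dy":0,"dz":0,"yaw":0},{"dx":0,"dy":0,"dz":0,"yaw":0},{"dx":0,"dy":0,"dz":0,"yaw":0},{"dx":0,"dy":0,"dz":0,"yaw":0}]' 0 50
```

```text
time_s: 2.95
ee_pos: [521.9, -127.3, 150.8]
ee_rot: [179.9, 0.0, 85.0]
force: [-0.1, -0.2, -0.1]
gripper_width: 91.0
gripper_force: 0.0
time_s: 3.95
ee_pos: [521.5, -126.7, 150.0]
ee_rot: [180.0, -0.0, 85.1]
force: [0.0, -0.2, -0.2]
gripper_width: 15.6
gripper_force: 50.0
```

```bash
python3 -m crank '[{"dx":0.0004,"dy":0.0053,"dz":0.0113,"yaw":0},{"dx":0.0004,"dy":0.0053,"dz":0.0113,"yaw":0},{"dx":0.0004,"dy":0.0053,"dz":0.0113,"yaw":0},{"dx":0.0004,"dy":0.0053,"dz":0.0113,"yaw":0},{"dx":0.0004,"dy":0.0053,"dz":0.0113,"yaw":0},{"dx":0,"dy":0.003,"dz":0.0113,"yaw":0},{"dx":0,"dy":0,"dz":0.0113,"yaw":0},{"dx":0,"dy":0,"dz":0.0113,"yaw":0},{"dx":0,"dy":0,"dz":0,"yaw":0},{"dx":0,"dy":0,"dz":0,"yaw":0}]'
python3 - <<'E'
from h import *
a=eyes.grab_frame("wrist")[:,:,::-1];b=eyes.grab_frame("scene")[:,:,::-1]
cv2.imwrite("pics/w2.png",cv2.resize(np.hstack([a,b]),(800,300)))
E
```

```text
time_s: 5.2
ee_pos: [522.8, -103.2, 222.1]
ee_rot: [-180.0, -0.0, 85.1]
force: [0.9, 0.7, -2.4]
gripper_width: 15.7
gripper_force: 50.0
```

View pics/w2.png

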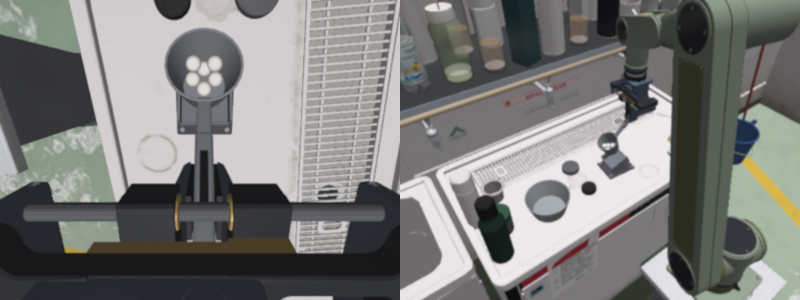

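```bash
python3 -m crank '[{"dx":-0.001,"dy":0.008,"dz":0.005,"yaw":0},{"dx":-0.002,"dy":0.016,"dz":0.005,"yaw":0},{"dx":-0.002,"dy":0.024,"dz":0,"yaw":0.1},{"dx":-0.003,"dy":0.03,"dz":0,"yaw":0.1},{"dx":-0.003,"dy":0.033,"dz":0,"yaw":0.1},{"dx":-0.003,"dy":0.035,"dz":0,"yaw":0.1},{"dx":-0.003,"dy":0.035,"dz":0,"yaw":0.1},{"dx":-0.003,"dy":0.035,"dz":0,"yaw":0.1},{"dx":-0.003,"dy":0.035,"dz":0,"yaw":0.1},{"dx":-0.003,"dy":0.033,"dz":0,"yaw":0.1}]' && python3 -m crank '[{"dx":0,"dy":0.03,"dz":0,"yaw":0.1},{"dx":0,"dy":0.024,"dz":0,"yaw":0.1},{"dx":0,"dy":0.016,"dz":0,"yaw":0},{"dx":0,"dy":0.01,"dz":0,"yaw":0},{"dx":0,"dy":0.006,"dz":0,"yaw":0},{"dx":0,"dy":0,"dz":0,"yaw":0},{"dx":0,"dy":0,"dz":0,"yaw":0},{"dx":0,"dy":0,"dz":0,"yaw":0}]'
python3 - <<'E'
from h import *
a=eyes.grab_frame("wrist")[:,:,::-1];b=eyes.grab_frame("scene")[100:330,60:366,::-1]
cv2.imwrite("pics/w3.png",cv2.resize(np.hstack([a,cv2.resize(b,(512,384))]),(800,300)))
E
```

```text
time_s: 6.55
ee_pos: [501.4, 126.2, 230.3]
ee_rot: [-180.0, -0.0, 89.2]
force: [0.8, 0.0, -1.1]
gripper_width: 15.7
gripper_force: 50.0
time_s: 7.55
ee_pos: [502.3, 192.5, 230.3]
ee_rot: [180.0, 0.0, 90.0]
force: [-0.5, 0.2, -1.2]
gripper_width: 15.6
gripper_force: 50.0
```

View pics/w3.png

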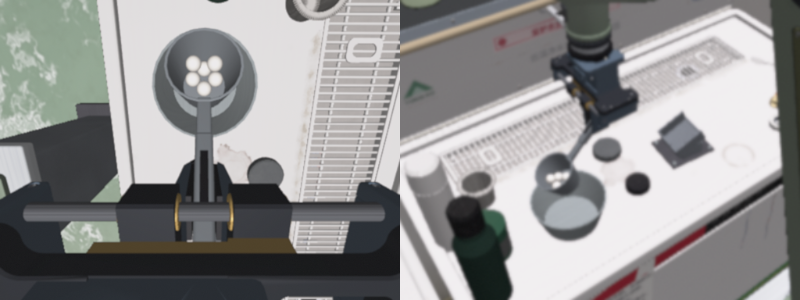

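```bash
python3 -m crank '[{"dx":0,"dy":0,"dz":-0.015,"yaw":0},{"dx":0,"dy":0,"dz":-0.025,"yaw":0},{"dx":0,"dy":0,"dz":-0.03,"yaw":0},{"dx":0,"dy":0,"dz":-0.02,"yaw":0},{"dx":0,"dy":0,"dz":-0.014,"yaw":0},{"dx":0,"dy":0,"dz":0,"yaw":0},{"dx":0,"dy":0,"dz":0,"yaw":0}]' && python3 -m crank '[{"dx":0,"dy":0,"dz":0,"yaw":0},{"dx":0,"dy":0,"dz":0,"yaw":0},{"dx":0,"dy":0,"dz":0,"yaw":0}]' 0 12
python3 - <<'E'
from h import *
a=eyes.grab_frame("wrist")[:,:,::-1];b=eyes.grab_frame("scene")[130:300,100:326,::-1]
cv2.imwrite("pics/w4.png",cv2.resize(np.hstack([a,cv2.resize(b,(512,384))]),(800,300)))
E
```

```text
time_s: 8.52
ee_pos: [502.8, 193.1, 147.8]
ee_rot: [179.9, -0.0, 90.1]
force: [0.5, 1.0, -2.1]
gripper_width: 15.8
gripper_force: 50.0
time_s: 8.9
ee_pos: [502.3, 192.9, 147.4]
ee_rot: [180.0, -0.0, 90.1]
force: [-0.1, -0.0, -2.2]
gripper_width: 16.0
gripper_force: 12.0
```

View pics/w4.png

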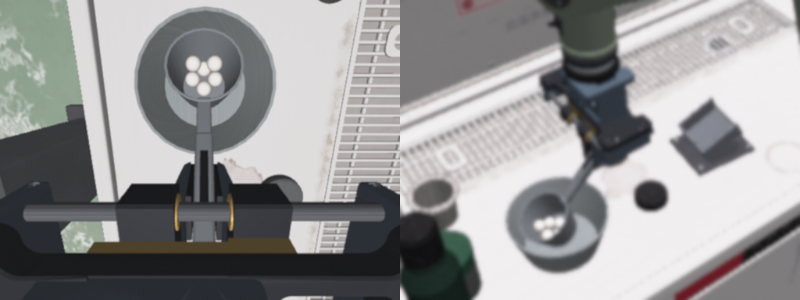

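```bash
python3 -m crank '[{"dx":0,"dy":0,"dz":0.015,"yaw":0},{"dx":0,"dy":0,"dz":0.016,"yaw":0},{"dx":0,"dy":0,"dz":0,"yaw":0},{"dx":0,"dy":0,"dz":0,"yaw":0}]' 0 12 && python3 -m crank '[{"dx":0,"dy":0,"dz":0,"yaw":0},{"dx":0,"dy":0,"dz":0,"yaw":0},{"dx":0,"dy":0,"dz":0,"yaw":0}]' 0 8 && python3 -m crank '[{"dx":0,"dy":0,"dz":0,"yaw":0},{"dx":0,"dy":0,"dz":0,"yaw":0},{"dx":0,"dy":0,"dz":0,"yaw":0}]' 0 6
python3 - <<'E'
from h import *
a=eyes.grab_frame("wrist")[:,:,::-1];cv2.imwrite("pics/q6.png",a)
p=cv2.imread("pics/q6.png",0);c=cv2.HoughCircles
m=(p>200).astype(np.uint8);m[:, :215]=0;m[:,310:]=0;m[:40]=0;m[140:]=0
print(cv2.moments(m,True)["m00"],np.argwhere(m).mean(0)if m.any() else 0)
E
```

```text
time_s: 9.5
ee_pos: [502.1, 192.8, 172.0]
ee_rot: [180.0, 0.0, 90.1]
force: [-0.5, -0.5, -2.1]
gripper_width: 15.7
gripper_force: 12.0
time_s: 9.88
ee_pos: [502.1, 192.8, 171.7]
ee_rot: [-180.0, 0.0, 90.1]
force: [-0.1, -0.3, -1.3]
gripper_width: 15.9
gripper_force: 8.0
time_s: 10.25
ee_pos: [502.2, 192.9, 171.9]
ee_rot: [180.0, 0.0, 90.1]
force: [0.2, -0.6, -0.9]
gripper_width: 16.0
gripper_force: 6.0
565.0 [127.52566372 260.21415929]
```

```bash
cat >> h.py <<'E'
def balls():
    a=eyes.grab_frame("wrist");g=a.min(2)
    m=(g>200).astype(np.uint8);m[:,:215]=0;m[:,310:]=0;m[:30]=0;m[270:]=0
    n,l,s,c=cv2.connectedComponentsWithStats(m)
    print([(s[i,4],c[i].round()) for i in range(1,n) if s[i,4]>30]);return a
E
python3 - <<'E'
from h import *
a=balls();b=eyes.grab_frame("scene")[130:300,100:326]
cv2.imwrite("pics/w5.png",cv2.resize(np.hstack([a,cv2.resize(b,(512,384))])[:,:,::-1],(800,300)))
E
```

```text
[(np.int32(145), array([248., 123.])), (np.int32(145), array([272., 122.])), (np.int32(120), array([260., 130.])), (np.int32(136), array([247., 140.])), (np.int32(134), array([273., 140.])), (np.int32(61), array([260., 147.])), (np.int32(1210), array([228., 203.])), (np.int32(1191), array([296., 204.]))]
```

View pics/w5.png

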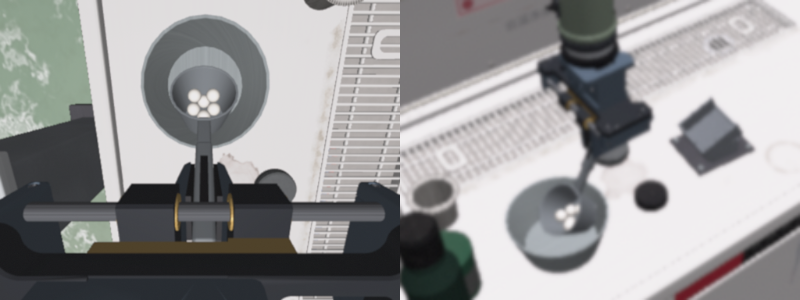

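```bash
python3 -m crank '[{"dx":0,"dy":0,"dz":0,"yaw":0},{"dx":0,"dy":0,"dz":0,"yaw":0},{"dx":0,"dy":0,"dz":0,"yaw":0},{"dx":0,"dy":0,"dz":0,"yaw":0}]' 0 4.5
python3 -c "
from h import *
balls()"
```

```text
time_s: 10.9
ee_pos: [502.3, 193.0, 171.9]
ee_rot: [180.0, -0.0, 90.1]
force: [0.5, 0.6, -2.1]
gripper_width: 15.7
gripper_force: 4.5
[(np.int32(132), array([249., 131.])), (np.int32(136), array([272., 130.])), (np.int32(112), array([260., 138.])), (np.int32(119), array([247., 148.])), (np.int32(124), array([273., 148.])), (np.int32(34), array([260., 153.])), (np.int32(1211), array([228., 203.])), (np.int32(1165), array([296., 204.]))]
```

```bash
python3 -m crank '[{"dx":0,"dy":0.02,"dz":0,"yaw":0},{"dx":0,"dy":0.025,"dz":0,"yaw":0},{"dx":0,"dy":0.025,"dz":0,"yaw":0},{"dx":0,"dy":0.015,"dz":0.003,"yaw":0},{"dx":0,"dy":0.015,"dz":0.003,"yaw":0},{"dx":0,"dy":0.015,"dz":0.003,"yaw":0},{"dx":0,"dy":0.015,"dz":0.003,"yaw":0},{"dx":0,"dy":0.015,"dz":0,"yaw":0},{"dx":0,"dy":0.015,"dz":0,"yaw":0},{"dx":0,"dy":0,"dz":0,"yaw":0}]' 0 6
python3 - <<'E'
from h import *
a=balls();b=eyes.grab_frame("scene")[100:300,80:346]
cv2.imwrite("pics/w6.png",cv2.resize(np.hstack([a,cv2.resize(b,(512,384))])[:,:,::-1],(800,300)))
E
```

```text
time_s: 12.2
ee_pos: [502.1, 322.0, 181.2]
ee_rot: [-180.0, -0.0, 90.1]
force: [0.5, 0.4, -3.0]
gripper_width: 15.9
gripper_force: 6.0
[(np.int32(7364), array([255., 125.])), (np.int32(86), array([268., 202.])), (np.int32(82), array([253., 202.]))]
```

View pics/w6.png

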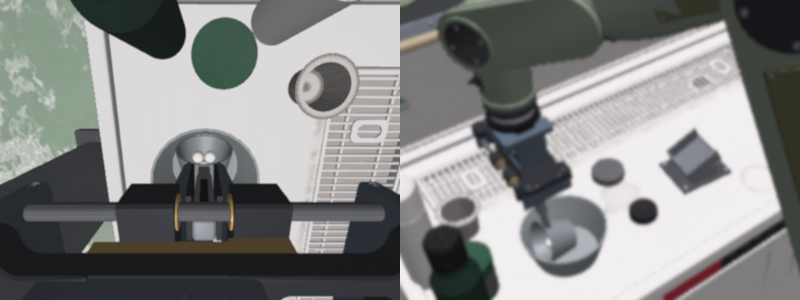

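```bash
python3 -c "
from h import *
print(tri(('top',75,219),('scene',107,258)),tri(('top',70,157),('scene',76,227)))
print(plane('top',108,187,92))"
```

```text
(array([441.37339512, 472.11342166, 254.09860979]), np.float64(7.1308780630754764)) (array([597.48672368, 492.20889577, 223.68450779]), np.float64(0.04860426228005721))
[524.16200754 439.95397694  92.        ]
```

```bash
python3 -m crank '[{"dx":0,"dy":0.0125,"dz":0,"yaw":0},{"dx":0,"dy":0.0125,"dz":-0.001,"yaw":0},{"dx":0,"dy":0.0125,"dz":-0.002,"yaw":0},{"dx":0,"dy":0.0125,"dz":-0.003,"yaw":0},{"dx":0,"dy":0.0125,"dz":-0.004,"yaw":0},{"dx":0,"dy":0.0125,"dz":-0.004,"yaw":0},{"dx":0,"dy":0.0125,"dz":-0.004,"yaw":0},{"dx":0,"dy":0,"dz":0,"yaw":0}]' 0 6
python3 - <<'E'
from h import *
a=eyes.grab_frame("wrist");b=eyes.grab_frame("scene")[130:300,80:306]
cv2.imwrite("pics/w7.png",cv2.resize(np.hstack([a,cv2.resize(b,(512,384))])[:,:,::-1],(800,300)))
E
```

```text
time_s: 13.3
ee_pos: [502.0, 391.6, 166.5]
ee_rot: [-180.0, 0.0, 90.1]
force: [1.1, -0.6, -1.3]
gripper_width: 16.3
gripper_force: 6.0
```

```bash
python3 -m crank '[{"dx":0,"dy":0,"dz":0,"yaw":0},{"dx":0,"dy":0,"dz":0,"yaw":0},{"dx":0,"dy":0,"dz":0,"yaw":0}]' 0 50
```

```text
time_s: 13.78
ee_pos: [502.1, 390.8, 167.2]
ee_rot: [-180.0, -0.0, 90.0]
force: [0.5, 0.5, -1.3]
gripper_width: 15.6
gripper_force: 50.0
```

```bash
python3 -m crank '[{"dx":0,"dy":-0.006,"dz":0.01,"yaw":0},{"dx":0,"dy":-0.012,"dz":0.01,"yaw":0},{"dx":0,"dy":-0.015,"dz":0.01,"yaw":0},{"dx":0,"dy":-0.012,"dz":0.005,"yaw":0},{"dx":0,"dy":0,"dz":0,"yaw":0},{"dx":0,"dy":0,"dz":0,"yaw":0},{"dx":0,"dy":0,"dz":0,"yaw":0},{"dx":0,"dy":0,"dz":0,"yaw":0}]' 0 50 && python3 -m crank '[{"dx":0,"dy":0,"dz":0.012,"yaw":0},{"dx":0,"dy":0,"dz":0.018,"yaw":0},{"dx":0,"dy":0,"dz":0.018,"yaw":0},{"dx":0,"dy":0,"dz":0.018,"yaw":0},{"dx":0,"dy":0,"dz":0.012,"yaw":0},{"dx":0,"dy":0,"dz":0,"yaw":0},{"dx":0,"dy":0,"dz":0,"yaw":0},{"dx":0,"dy":0,"dz":0,"yaw":0}]'
python3 - <<'E'
from h import *
a=eyes.grab_frame("wrist");b=eyes.grab_frame("scene");c=eyes.grab_frame("top")
for n,i in zip("abc",(a,b,c)): cv2.imwrite(f"pics/f{n}.png",i[:,:,::-1])
R=lambda i,w,h:cv2.resize(i,(w,h),interpolation=cv2.INTER_CUBIC)
p=np.hstack([R(b[130:300,90:316],500,376),R(a[40:265,180:360],300,376)])
q=np.hstack([R(cv2.imread("pics/w7.png")[:,400:,::-1],298,224),R(c[165:225,130:210],298,224),R(a,204,224)])
cv2.imwrite("pics/w8.png",np.vstack([p,q])[:,:,::-1])
E
```

```text
time_s: 14.78
ee_pos: [502.1, 355.1, 194.8]
ee_rot: [-180.0, 0.0, 90.1]
force: [0.2, -0.1, -0.5]
gripper_width: 15.4
gripper_force: 50.0
time_s: 15.78
ee_pos: [502.0, 354.7, 256.8]
ee_rot: [-179.9, 0.0, 90.1]
force: [-0.4, -0.3, -0.5]
gripper_width: 15.6
gripper_force: 50.0
```

View pics/w8.png

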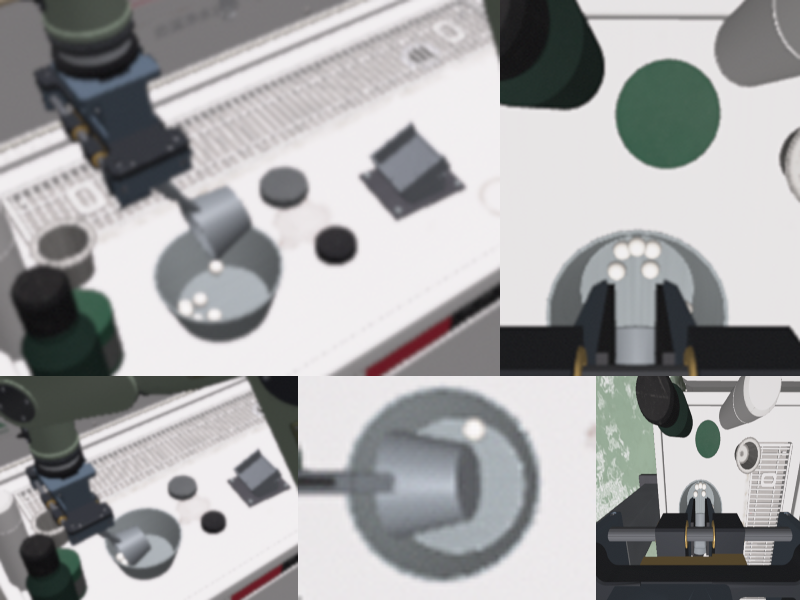

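Run:
```python
from h import *
def proj(n,p):
    c=eyes.calibration(n);q=np.linalg.inv(c["world_from_camera"])@np.r_[p,1];k=c["camera_matrix"]@q[:3];return (k[:2]/k[2]).round(0)
g=np.array([502,354.7,267.8])
for th in (60,70,80,90,110,130):
    t=np.radians(th);Rt=lambda y,z:np.array([0,y*np.cos(t)+z*np.sin(t),-y*np.sin(t)+z*np.cos(t)])
    r={}
    for nm,(y,z) in dict(bottom=(78.7,-124.6),mouth=(102.4,-73.8),endy=(-29.7,29.7)).items(): r[nm]=g+Rt(y,z)
    print(th,{k:(v[1:].round(),[proj(n,v) for n in("scene","top")]) for k,v in r.items()})
chars="@%#*+=-:. "
for n,(r0,r1,c0,c1) in dict(fb=(205,262,155,222),fc=(172,216,130,192)).items():
    im=cv2.imread(f"pics/{n}.png",0)[r0:r1,c0:c1]
    print(n,r0,c0)
    for r in im: print("".join(chars[min(9,int(v)//24)] for v in r))
```

```text
60 {'bottom': (array([286., 137.]), [array([181., 237.]), array([159., 193.])]), 'mouth': (array([342., 142.]), [array([161., 246.]), array([138., 194.])]), 'endy': (array([366., 308.]), [array([140., 201.]), array([109., 192.])])}
70 {'bottom': (array([265., 151.]), [array([188., 229.]), array([166., 193.])]), 'mouth': (array([320., 146.]), [array([168., 241.]), array([145., 193.])]), 'endy': (array([372., 306.]), [array([137., 203.]), array([107., 192.])])}
80 {'bottom': (array([246., 169.]), [array([194., 221.]), array([171., 193.])]), 'mouth': (array([300., 154.]), [array([175., 235.]), array([152., 193.])]), 'endy': (array([379., 302.]), [array([134., 205.]), array([105., 193.])])}
90 {'bottom': (array([230., 189.]), [array([199., 213.]), array([176., 192.])]), 'mouth': (array([281., 165.]), [array([182., 228.]), array([158., 193.])]), 'endy': (array([384., 298.]), [array([132., 208.]), array([103., 193.])])}
110 {'bottom': (array([211., 236.]), [array([204., 196.]), array([180., 192.])]), 'mouth': (array([250., 197.]), [array([191., 214.]), array([167., 192.])]), 'endy': (array
[... 6255 characters left out ...]
::::::::::-++++
               :=++++++====++++++++++==----:::::::::::::-=+++-
               .-=++++++++++++++++==---::::::::::::::::-=+++=:
                .-=++++++++++++=----::::::::::::::::::-=++++: 
                .:=++++++++++++=::::-:-::::::::::::::-=++++=. 
                 .-=+++++++++++==-:::::::::::::::::--+++++=:  
                  .-=++++++++++++=----:::::::::::--=+++++=:.  
                   :-=++++++++++++++==---::::----=++++++=:.   
                   .:-+++++++++++++++++==---==+++++++++=:.    
                     .-=++++++++++++++++++++++++*+++++-:.     
                      .-=++++++++++++++++++++++++++++=:       
                       .:-=++++++++++++++++++++++++=-:
```

Run:
```python
from h import *
print("mouth",tri(("top",175,193),("scene",194,232)))
print("right rim top corner",tri(("top",175,207),("scene",186,247)),tri(("top",173,180),("scene",197,218)))
print("narrow end",tri(("top",153,193),("scene",175,227)))
```

```text
mouth (array([503.30301496, 245.48681918, 127.33520796]), np.float64(6.1984545461827905))
right rim top corner (array([474.31471092, 265.76860133, 108.99859403]), np.float64(44.25192763058259)) (array([529.96961476, 234.35896084, 152.2925352 ]), np.float64(21.854415477099916))
narrow end (array([502.93468245, 294.48870345, 178.29412784]), np.float64(4.851201077777813))
```

Run:
```python
from h import *
for t,s in [((175,193),(199,224)),((174,193),(198,222)),((176,193),(200,225))]: print("bottom",tri(("top",*t),("scene",*s)))
for n,(r0,r1,c0,c1),z in [("fb",(235,285,155,222),14),("fa",(150,300,180,345),14),("fc",(165,222,138,198),14)]:
    g=cv2.imread(f"pics/{n}.png").min(2)[r0:r1,c0:c1];m=(g>190).astype(np.uint8)
    k,l,s,c=cv2.connectedComponentsWithStats(m);nm=dict(fa="wrist",fb="scene",fc="top")[n]
    print(nm,[(s[i,4],(c[i]+[c0,r0]).round(),plane(nm,*(c[i]+[c0,r0]),z)[:2].round()) for i in range(1,k) if 4<s[i,4]<600])
```

```text
bottom (array([499.57656684, 236.24275467, 155.43809504]), np.float64(4.187247558521815))
bottom (array([499.672897  , 237.83614696, 163.66499419]), np.float64(3.3526214419076776))
bottom (array([499.47237665, 234.15215166, 150.52153813]), np.float64(4.749262471376769))
scene [(np.int32(553), array([162., 263.]), array([552., 333.])), (np.int32(462), array([215., 265.]), array([460., 219.])), (np.int32(24), array([187., 250.]), array([552., 254.])), (np.int32(86), array([177., 267.]), array([517., 307.])), (np.int32(32), array([186., 272.]), array([489., 293.]))]
wrist [(np.int32(221), array([262., 189.]), array([504., 313.])), (np.int32(72), array([249., 203.]), array([484., 291.])), (np.int32(75), array([270., 202.]), array([516., 293.]))]
top [(np.int32(25), array([177., 179.]), array([547., 257.]))]
```

```bash
python3 -m crank '[{"dx":0,"dy":0,"dz":0,"yaw":0},{"dx":0,"dy":0,"dz":0,"yaw":0},{"dx":0,"dy":0,"dz":0,"yaw":0},{"dx":0,"dy":0,"dz":0,"yaw":0}]' && python3 -c "
from workcell import ticket
print(ticket.job_done())"
```

```text
time_s: 16.42
ee_pos: [502.2, 354.9, 257.5]
ee_rot: [180.0, 0.0, 90.1]
force: [-0.5, 0.2, -1.2]
gripper_width: 15.4
gripper_force: 50.0
the job is handed in; nothing more can be done
None
```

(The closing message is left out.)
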